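Build up a two-section buffing pack on its spindle

ROBOT

A 6-joint arm with a two-finger parallel gripper is mounted at the origin on the work surface; the furniture and walls round the work are solid. World frame = base frame: x ahead of the robot, y to its left, z up, the work surface at z = 0. Lengths are in m, angles in rad, forces in N, time in s.
With the tool pointing down it reaches from about 0.375 to 0.9 m from the base axis. Payload 3.1 kg.
Tool frame: the origin (TCP) lies at the very end of the fingers, on their centre line; the grasp point (between the pads) lies 19 mm behind it; z points along the fingers, y is the line along which they close (so a half turn about z gives the same grasp; the last joint's range is limited). The gripper opens to 85 mm and grips with 20 to 120 N. Pads are 22 mm wide; open, the fingers measure 114 mm over their backs; the gripper's body (76 mm by 85 mm) begins 54 mm behind the grasp point. The pads swing forward as they close: fully open they stand 13 mm farther back than shut.
Start: joints at [-1.282, 0.527, 1.433, -0, 1.181, -0.178], TCP at [0.281, -0.558, 0.231] pointing down, gripper open.
Joint ranges: [-3.08, 3.08], [-0.75, 2.2], [0.22, 2.44], [-1.43, 4.57], [0, 2.65], [-2.85, 2.85]. Speed limits (rad/s): [2.79, 2.79, 3.14, 3.14, 3.14, 3.14].

INTERFACE

Orientations are given as [roll, pitch, yaw] about the fixed x, y, z axes, in that order (R = Rz(yaw) Ry(pitch) Rx(roll)).
In Python, from station import env gives the robot as it stands. The module is installed in compiled form; this text tells all that it offers.
- The arm moves only by the tool arm_command, never from a script. Its argument "steps" is a list of rows, each a list of 2 entries, a list of its own where there are three numbers: the shift along the tool's x, y, z in mm, then the turn about the tool's z in degrees. A call has 1 to 8 rows; each row shifts and turns the commanded pose from where the row before left it, along the tool's axes as they then stand; what a row does not reach is not made up. A row lasts 1/12 s, in which the tool goes at most 41.7 mm and 7.16 degrees, less where a joint would pass 70% of its speed; a pose out of reach is approached as far as the arm can. A call is refused whole if a number of a shift passes 41.7 or a number of a turn 7.16, either way. A call with a gripper value outside its range is refused whole. "fingers" is the closure, from 0 (fully open) to 1 (shut), set as the call begins (left out, the last holds). The fingers move at their own pace and stop on an object; "squeeze" is the grip in N (left out, the last holds). Time passes only in rows, so rows that do not move let the fingers close. It gives the time, the measured TCP pose, the force, the opening and the grip force at its end, in the units of the state.
- env.sense(): the state, without advancing time (a new reading comes with each control period).
- env.read_camera(name): name is "scene" or "side" or "wrist"; returns the picture (400x640x3 uint8, red, green, blue); there is no depth.
- env.camera_model(name): a dict with "fovy" (degrees; the focal length in pixels is half the picture's height over the tangent of half this angle, whatever the lens; pixels are square), "cx", "cy" (the principal point, pixels), "cam_to_world" (4x4, takes a point from camera to world coordinates); the wrist camera has in their place "T_tool_cam" (4x4, takes a point from camera to tool coordinates, whose origin is the TCP and whose axes are the flange's). Camera axes: x right, y down, z forward; pixel columns grow to the right and rows downward; lengths in m; the calibration is good to about 2 mm. A picture is of the moment at which its call begins: read the wrist's pose just before it. camera_model takes no time and is no camera call.
- env.finish_job(): hands the job in; it is judged then, once.
The state is a dict: "time_s": time; "joint_pos": joint angles; "dq": joint speeds; "effort": joint torques, N m; "tcp_pos": TCP position; "ee_rot": TCP orientation; "force": force on the tool from outside, world axes, zero at the start; "wrist_torque": the same for the moment, N m; "opening": finger opening in m; "gripper_force": force on a finger pad.
Only numpy, scipy, OpenCV 4.12 (cv2) and the standard library are available. Lean on these libraries where they do the work, as an engineer would, in place of code of your own. Each camera call takes 0.05 s, during which the arm holds its last target. There are 200 camera calls.

TASK

Build the buffing pack on the spindle that stands upright in its stand: the dark steel backing flange first, then the orange sisal buff, the aluminium spacer ring, the white cotton buff, and last the brass flange with its hub upward. Slide each part right down so that it lies flat on the one below before you fetch the next, and leave the finished pack standing free. Take care not to shove or knock over the tall brass vase; I shall screw the nut on myself.

Things in the scene. Friction and masses are not known exactly. Their poses are not given: they have to be found in the camera images.
- stand: Fixed stand on the bench: dark green cast foot 80 mm across, 13 mm high; on it a steel seat 36 mm across, its flat top 22 mm above the bench; from the seat a 14 mm steel spindle rises upright, straight to 84 mm above the bench, then tapers. Origin: spindle axis at bench height, z up. Undersides of the seated parts, in order, lie 22, 30, 42, 54, 68 mm above it
- nose (a point): Tip of the spindle's bullet nose, on its axis, 97 mm above the bench; the nose tapers from 14 mm across at 84 mm to 5 mm across at the tip
- back_flange: Backing flange: flat black steel disc, 50 mm across, 8 mm thick, with an 18 mm bore through its centre. Origin: centre of its underside, on the axis; z up along the bore. Lies flat on the bench
- sisal_buff: Sisal buff: stitched orange-brown disc, 60 mm across, 12 mm thick, rigid, 18 mm bore. Origin: centre of its underside; z up along the bore. Lies flat on the bench
- spacer: Spacer: short bare aluminium tube, 32 mm across, 12 mm high, 18 mm bore. Origin: centre of its underside; z up along the bore. Stands on the bench
- cotton_buff: Cotton buff: stitched off-white disc, 60 mm across, 14 mm thick, rigid, 18 mm bore. Origin: centre of its underside; z up along the bore. Lies flat on the bench (the large off-white wheels at the right edge of the bench are others, 84 and 100 mm across)
- hub_flange: Outer flange: brass, a rim 44 mm across and 4 mm thick below, on it a hub 28 mm across that rises to 14 mm above the underside; 18 mm bore through both. Origin: centre of the underside; z up along the bore. Lies on its rim, hub up, on the bench
- brass_vase: Tall slim brass vase, 62 mm across, 217 mm high, loose, standing beyond the work to the left. Origin: centre of its foot; z up
Things that resemble listed ones, but are neither listed nor needed, are in the scene too. What is shaped like the sisal_buff but turquoise is not meant.

How it is judged:
By the outcome, as a careful person would: the job done as asked, in the order asked, and still so for the second after the job is handed in, with the robot touching nothing.
It also fails if it takes over 122 s, if anything falls off the work surface, if the arm or the gripper's body presses on something with over 40 N, if the wrist force passes 120 N, or if a joint passes its speed limit or range.

## Working session

There is one attempt and no reset: what is moved stays moved. The work goes in short steps, Python scripts to look and compute and a tool call to move; the robot and the scene stay as the last step left them, time stands still between calls to the robot, and variables do not carry over. Pictures are saved under pics/ and viewed, at most 14 in all, crops included, and the job is handed in when it is done.

Besides the shell and the picture viewer there is one more tool, called as a command line: name --argument value ..., lists and objects as JSON in quotes. arm_command: Moves the arm, as the interface text tells. Its arguments: {"type":"object","properties":{"steps":{"type":"array","items":{"type":"array"}},"fingers":{"type":"number"},"squeeze":{"type":"number"}},"required":["steps"]}

```bash
mkdir -p pics; cat > h.py <<'E'
import numpy as np, cv2
from station import env
from scipy.spatial.transform import Rotation as R
def cam(name):
    m=env.camera_model(name)
    if name=="wrist":
        s=env.sense(); T=np.eye(4); e=np.array(s["ee_rot"])
        T[:3,:3]=e if e.shape==(3,3) else R.from_euler("xyz",e).as_matrix()
        T[:3,3]=s["tcp_pos"]; T=T@np.array(m["T_tool_cam"])
    else: T=np.array(m["cam_to_world"])
    return T,200/np.tan(np.radians(m["fovy"])/2),m["cx"],m["cy"]
def snap(name,f=None):
    C=cam(name); im=cv2.cvtColor(env.read_camera(name),cv2.COLOR_RGB2BGR)
    if f: cv2.imwrite("pics/"+f,im); np.save("pics/"+f+".npy",np.r_[C[0].ravel(),C[1:]])
    return im,C
def load(f):
    a=np.load("pics/"+f+".npy"); return cv2.imread("pics/"+f),(a[:16].reshape(4,4),*a[16:])
def plane(C,u,v,z):
    T,f,cx,cy=C; d=T[:3,:3]@np.array([(u-cx)/f,(v-cy)/f,1]); o=T[:3,3]
    return o+d*(z-o[2])/d[2]
def proj(C,p):
    T,f,cx,cy=C; q=T[:3,:3].T@(np.array(p)-T[:3,3]); return np.array([cx+f*q[0]/q[2],cy+f*q[1]/q[2]])
def tri(obs):
    A=np.zeros((3,3));b=np.zeros(3)
    for C,u,v in obs:
        T,f,cx,cy=C; d=T[:3,:3]@np.array([(u-cx)/f,(v-cy)/f,1]); d/=np.linalg.norm(d)
        P=np.eye(3)-np.outer(d,d); A+=P; b+=P@T[:3,3]
    return np.linalg.solve(A,b)
E
python3 - <<'E'
from h import *
print(env.sense())
for n in("scene","side","wrist"):
    im,C=snap(n,n+"0.png"); print(n,env.camera_model(n))
E
```

```text
{'time_s': 0.0, 'joint_pos': array([-1.28251111e+00,  5.28478117e-01,  1.43386075e+00,  4.49575737e-06,
        1.18138770e+00, -1.78502320e-01]), 'dq': array([-0.00160948,  0.00082049,  0.00141554, -0.000333  , -0.00016249,
        0.00147667]), 'effort': array([-1.32914161e-04, -4.42346728e+01, -1.78026617e+01, -2.24423684e-04,
        8.39480083e-03,  7.93150036e-06]), 'tcp_pos': array([ 0.28108909, -0.55745091,  0.23033948]), 'ee_rot': array([-3.13949339e+00, -3.82977637e-04,  4.66785423e-01]), 'force': array([-0.15356027, -0.06605708,  0.08018444]), 'wrist_torque': array([-0.00528527, -0.02519965, -0.0223372 ]), 'gripper_force': 0.0, 'opening': 0.08540068274228695}
scene {'fovy': 42.61238371525784, 'cx': 311.97211148622125, 'cy': 198.18619978164662, 'cam_to_world': array([[ 0.86751829, -0.22236565,  0.44493318, -0.16046582],
       [-0.49720898, -0.36254346,  0.78825469, -0.95507513],
       [-0.01397315, -0.90505014, -0.42507528,  0.64009828],
       [ 0.        ,  0.        ,  0.        ,  1.        ]])}
side {'fovy': 49.86914309632367, 'cx': 317.1877143103889, 'cy': 196.03446006205556, 'cam_to_world': array([[-0.96954989, -0.12687664,  0.2094644 ,  0.1583801 ],
       [-0.24485715,  0.51705405, -0.82018296,  0.95782813],
       [-0.00424236, -0.84649715, -0.53237634,  0.68136823],
       [ 0.        ,  0.        ,  0.        ,  1.        ]])}
wrist {'fovy': 58.81549405662837, 'cx': 321.58856249236317, 'cy': 204.3953806488114, 'T_tool_cam': array([[ 1.09239476e-04, -9.50406277e-01, -3.11011086e-01,
         8.04942240e-02],
       [ 9.99999877e-01,  2.54511470e-04, -4.26511600e-04,
         3.53226580e-04],
       [ 4.84515190e-04, -3.11011001e-01,  9.50406188e-01,
        -1.41770249e-01],
       [ 0.00000000e+00,  0.00000000e+00,  0.00000000e+00,
         1.00000000e+00]])}
```

View pics/scene0.png

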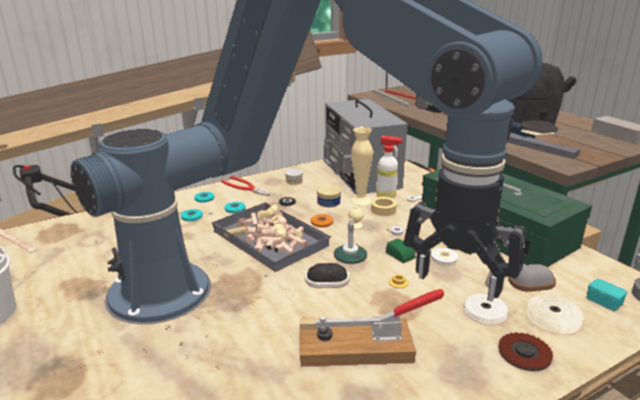

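View pics/side0.png

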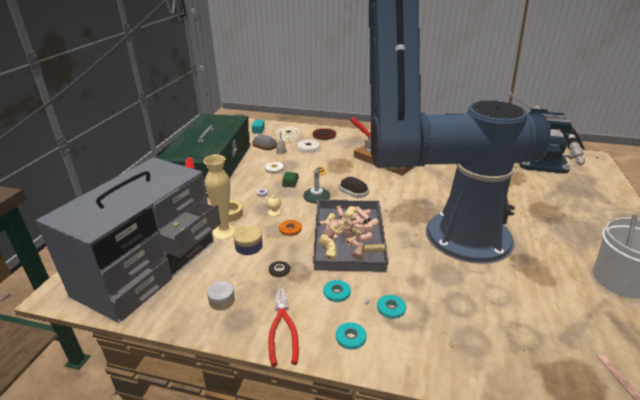

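Scene view: stand (350,253), sisal (321,220), black disc (287,201), cotton (444,256), hub flange (399,281), and a small light ring (397,230). The side view shows the same items at stand (317,193), sisal (290,228), black (279,268), cotton (275,167), hub (321,170) and ring (262,192).

```bash
python3 - <<'E'
from h import *
a,A=load("scene0.png"); b,B=load("side0.png")
for n,p,q in [("stand",(350,256),(317,195)),("sisal",(321,220),(290,228)),("black",(287,201),(279,268)),("cotton",(444,256),(275,167)),("hub",(399,281),(321,170)),("ring",(397,230),(262,192)),("can",(293,176),(221,295)),("vase",(363,128),(213,158)),("light",(355,208),(274,200)),("green",(401,250),(290,179)),("blk",(327,273),(354,186))]:
    print(n,tri([(A,*p),(B,*q)]).round(3), plane(A,*p,.01)[:2].round(3),plane(B,*q,.01)[:2].round(3))
c1=cv2.resize(a[160:310,270:470],None,fx=4,fy=4,interpolation=2);c2=cv2.resize(b[140:290,200:400],None,fx=4,fy=4,interpolation=2)
cv2.imwrite("pics/c1.png",c1);cv2.imwrite("pics/c2.png",c2)
E
```

```text
stand [ 0.427 -0.095  0.001] [ 0.417 -0.107] [ 0.424 -0.082]
sisal [0.455 0.089 0.007] [0.452 0.083] [0.453 0.093]
black [0.433 0.243 0.005] [0.429 0.234] [0.432 0.248]
cotton [ 0.603 -0.22   0.009] [ 0.603 -0.22 ] [ 0.601 -0.217]
hub [ 0.453 -0.242  0.006] [ 0.451 -0.246] [ 0.449 -0.233]
ring [ 0.59  -0.063  0.008] [ 0.589 -0.065] [ 0.588 -0.059]
can [0.52  0.369 0.02 ] [0.53  0.389] [0.525 0.36 ]
vase [0.62  0.141 0.219] [1.009 0.687] [ 0.828 -0.228]
light [0.52  0.028 0.049] [0.569 0.096] [ 0.539 -0.026]
green [ 0.53  -0.151  0.012] [ 0.535 -0.147] [ 0.53  -0.153]
blk [ 0.328 -0.149  0.016] [ 0.334 -0.14 ] [ 0.328 -0.159]
```

View pics/c1.png

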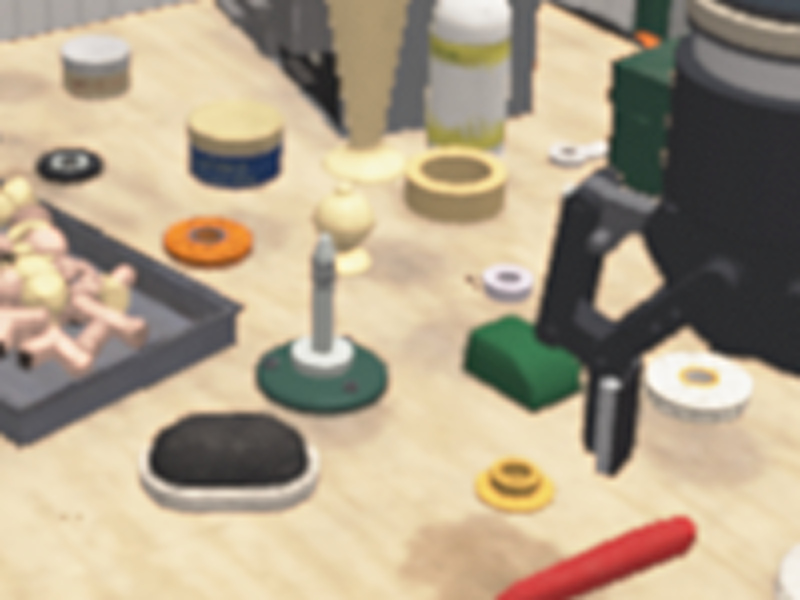

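View pics/c2.png

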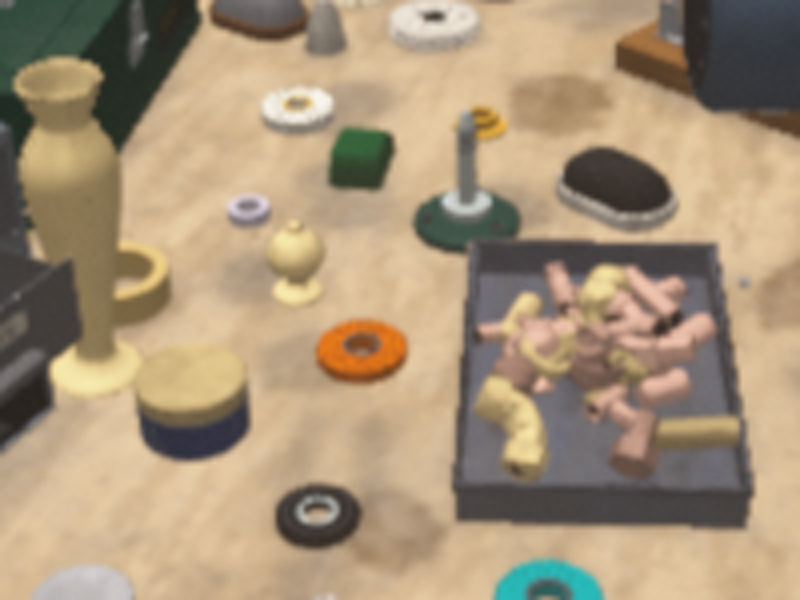

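Crops: black flange at c1 (70,164), c2 (318,513). The spacer is the pale ring at c1 (508,280), c2 (249,209). The hub and cotton parts are confirmed, and a small ornament stands near (0.52,0.03). I'll go above the stand with yaw 0.

arm_command --steps '[[[0,0,0],6.7],[[0,0,0],6.7],[[0,0,0],6.7],[[0,0,0],6.65]]' --fingers 0

```text
time_s: 0.48
tcp_pos: [0.2812, -0.5578, 0.2309]
ee_rot: [-3.141, 0.0, -0.006]
force: [0.1, 0.9, 0.8]
opening: 0.0856
gripper_force: 0.0
```

arm_command --steps '[[[12,-39,0],0],[[12,-39,0],0],[[12,-39,0],0],[[12,-39,0],0],[[12,-39,0],0],[[12,-39,0],0]]'

```text
time_s: 0.98
tcp_pos: [0.3533, -0.3221, 0.2311]
ee_rot: [-3.141, 0.0, -0.001]
force: [0.8, -0.5, -0.1]
opening: 0.0852
gripper_force: 0.0
```

arm_command --steps '[[[12,-39,0],0],[[12,-39,0],0],[[12,-39,0],0],[[12,-39,0],0],[[12,-39,0],0],[[12,-39,0],0],[[0,0,0],0],[[0,0,0],0]]'

```text
time_s: 1.65
tcp_pos: [0.4254, -0.0878, 0.2313]
ee_rot: [3.142, 0.0, 0.006]
force: [-0.5, -0.2, -0.2]
opening: 0.0853
gripper_force: 0.0
```

```bash
python3 - <<'E'
from h import *
s=env.sense();print(s["time_s"],s["tcp_pos"],s["ee_rot"],s["joint_pos"])
im,C=snap("wrist","w1.png"); im,A=snap("scene","scene1.png"); im,B=snap("side","side1.png")
print(proj(C,s["tcp_pos"]))
E
```

```text
1.65 [ 0.42537365 -0.08782437  0.23126597] [3.14157931e+00 4.00907543e-04 5.73614482e-03] [-4.61890916e-01  2.71905193e-01  1.88848878e+00 -2.31700806e-04
  9.81550542e-01  1.10329806e+00]
[321.66660298 276.46430824]
```

View pics/w1.png

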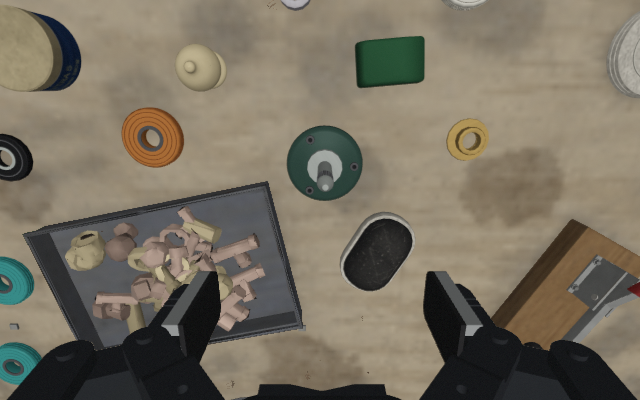

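Wrist view: the foot circle is at (325,163) with the nose tip near (325,186). Sisal is at (153,137), hub at (467,139), black at (8,157), and the tray corner at (270,185). Next come the precise measurements.

```bash
cat >> h.py <<'E'
RNG={"orange":((5,150,120),(16,255,255)),"green":((60,90,20),(95,255,120)),"brass":((17,90,120),(30,255,255)),"dark":((0,0,0),(180,110,62)),"white":((0,0,165),(180,45,255))}
def ell(im,col,uv,r):
    "ellipse of outer contour of colour blob nearest uv"
    m=cv2.inRange(cv2.cvtColor(im,cv2.COLOR_BGR2HSV),*[np.array(x) for x in RNG[col]])
    k=np.zeros_like(m); cv2.circle(k,(int(uv[0]),int(uv[1])),int(r),255,-1); m&=k
    cs,_=cv2.findContours(m,cv2.RETR_EXTERNAL,cv2.CHAIN_APPROX_NONE)
    c=max(cs,key=cv2.contourArea); (x,y),ax,an=cv2.fitEllipse(cv2.convexHull(c)); return x,y,ax,an
E
python3 - <<'E'
from h import *
w,W=load("w1.png"); a,A=load("scene1.png"); b,B=load("side1.png")
for n,c,uw,r,z in [("foot","green",(325,163),50,.013),("sisal","orange",(153,137),45,.012),("hub","brass",(467,139),35,.004)]:
    e=ell(w,c,uw,r); p=plane(W,e[0],e[1],z); print(n,np.round(e[:2],1),np.round(e[2],1),p.round(4))
    q=[]
    for K,I in((A,a),(B,b)):
        u=proj(K,p); f=ell(I,c,u,18 if n!="foot" else 22); q.append((K,f[0],f[1])); print("   ",u.round(1),np.round(f[:3],1) if 0 else np.round(f[:2],1))
    print("   tri",tri([(W,*e[:2])]+q).round(4))
print("nose",tri([(W,325,187),(A,351,220),(B,316.5,168.7)]).round(4),plane(W,325,187,.097))
o=[cv2.resize(w[130:215,275:375],None,fx=6,fy=6,interpolation=2)]
cv2.imwrite("pics/c3.png",o[0])
E
```

```text
foot [335.6 191.3] [ 4.  10.8] [ 0.4026 -0.1026  0.013 ]Traceback (most recent call last):
  File "<stdin>", line 7, in <module>
  File "h.py", line 35, in ell
    c=max(cs,key=cv2.contourArea); (x,y),ax,an=cv2.fitEllipse(cv2.convexHull(c)); return x,y,ax,an
                                               ~~~~~~~~~~~~~~^^^^^^^^^^^^^^^^^^^
cv2.error: OpenCV(4.12.0) /io/opencv/modules/imgproc/src/shapedescr.cpp:361: error: (-201:Incorrect size of input array) There should be at least 5 points to fit the ellipse in function 'fitEllipseNoDirect'
```

```bash
sed -i 's/((60,90,20),(95,255,120))/((65,50,25),(98,255,130))/' h.py
python3 - <<'E'
from h import *
w,W=load("w1.png"); a,A=load("scene1.png"); b,B=load("side1.png")
h=cv2.cvtColor(w,cv2.COLOR_BGR2HSV); print(h[150,300],h[163,355],h[137,130],h[139,450],h[165,30],h[150,320],h[140,10])
for n,c,uw,r,z in [("foot","green",(325,163),50,.013),("sisal","orange",(153,137),45,.012),("hub","brass",(467,139),35,.004)]:
  try:
    e=ell(w,c,uw,r); p=plane(W,e[0],e[1],z); print(n,np.round(e[:2],1),np.round(e[2],1),p.round(4))
    q=[]
    for K,I in((A,a),(B,b)):
        u=proj(K,p); f=ell(I,c,u,18 if n!="foot" else 22); q.append((K,f[0],f[1])); print("   ",u.round(1),np.round(f[:2],1))
    print("   tri",tri([(W,*e[:2])]+q).round(4))
  except Exception as x: print(n,str(x)[:60])
print("nose",tri([(W,325,187),(A,351,220),(B,316.5,168.7)]).round(4),plane(W,325,187,.097))
cv2.imwrite("pics/c3.png",cv2.resize(w[130:215,275:375],None,fx=6,fy=6,interpolation=2))
E
```

```text
[78 84 70] [105   6  80] [ 14 173 165] [ 21 128 174] [ 0 20 13] [ 66  13 101] [120  10  26]
foot [324.3 162.6] [73.9 74.4] [ 0.4332 -0.0905  0.013 ]
    [351.7 249.8] [350.2 253.6]
    [314.8 192.3] [312.8 195.6]
   tri [ 0.4337 -0.0884  0.0023]
sisal [150.6 137. ] [54. 62.] [0.4581 0.0848 0.012 ]
    [322.7 218.5] [321.7 220. ]
    [289.1 225.3] [289.9 227.3]
   tri [0.4565 0.0869 0.0071]
hub [467.3 139.1] [39.4 44.3] [ 0.4568 -0.2379  0.004 ]
    [398.7 280.6] [398.2 281.1]
    [319.1 170.7] [321.5 170.4]
   tri [ 0.4534 -0.2395  0.0042]
nose [ 0.4288 -0.0906  0.0932] [ 0.43026724 -0.0904471   0.097     ]
```

View pics/c3.png

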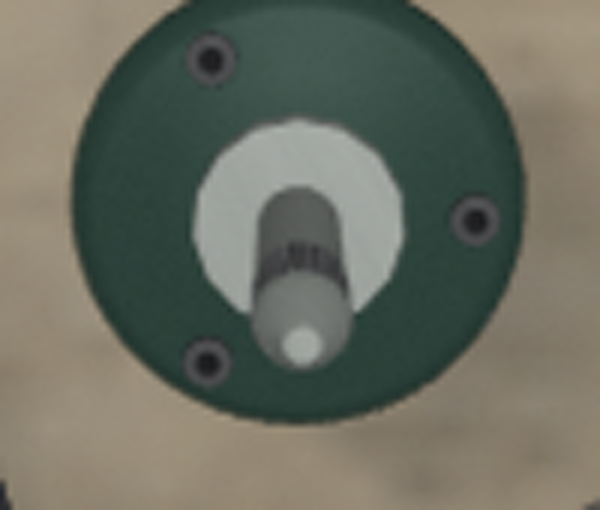

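The nose tip is at about (325.2,187.7), which puts the stand axis at about (0.430,-0.090). Now to the black flange.

arm_command --steps '[[[1,-37,0],0.3],[[1,-37,0],0],[[1,-37,0],0],[[1,-37,0],0],[[1,-37,0],0],[[1,-37,0],0],[[1,-37,0],0],[[1,-37,0],0]]'

```text
time_s: 2.47
tcp_pos: [0.4356, 0.2057, 0.2313]
ee_rot: [3.141, -0.0, -0.009]
force: [-0.2, 0.5, -0.4]
opening: 0.0855
gripper_force: 0.0
```

arm_command --steps '[[[1,-35,0],0],[[0,0,28],0],[[0,0,28],0],[[0,0,27],0],[[0,0,0],0],[[0,0,0],0]]'

```text
time_s: 2.97
tcp_pos: [0.436, 0.2391, 0.1473]
ee_rot: [3.14, 0.003, -0.008]
force: [0.6, 0.5, -0.1]
opening: 0.0855
gripper_force: 0.0
```

```bash
python3 - <<'E'
from h import *
s=env.sense();print(s["time_s"],s["tcp_pos"],s["ee_rot"])
w,W=snap("wrist","w2.png")
a,A=load("scene1.png"); b,B=load("side1.png")
u=proj(W,(.435,.243,.008)); e=ell(w,"dark",u,60); p=plane(W,*e[:2],.008); print(u,e,p)
print("nose",plane(load("w1.png")[1],325.2,187.7,.097),"seat",plane(load("w1.png")[1],324.8,167,.022))
q=[]
for K,I in((A,a),(B,b)):
    v=proj(K,p); f=ell(I,"dark",v,14); q.append((K,*f[:2])); print(v,f[:2])
print(tri([(W,*e[:2])]+q))
E
```

```text
2.9667 [0.43596256 0.23913003 0.14732826] [ 3.14045265  0.00345547 -0.00835641]
[316.84494207 191.75407184] (315.6345520019531, 189.7060089111328, (57.746681213378906, 59.112606048583984), 97.30841827392578) [0.43676204 0.2439736  0.008     ]
nose [ 0.42968374 -0.09061349  0.097     ] seat [ 0.43052745 -0.0908941   0.022     ]
[287.97422785 199.77026779] (286.8757019042969, 201.59234619140625)
[277.59126142 267.10279899] (278.98779296875, 270.99267578125)
[4.33883306e-01 2.45668428e-01 3.55401468e-04]
```

View pics/w2.png

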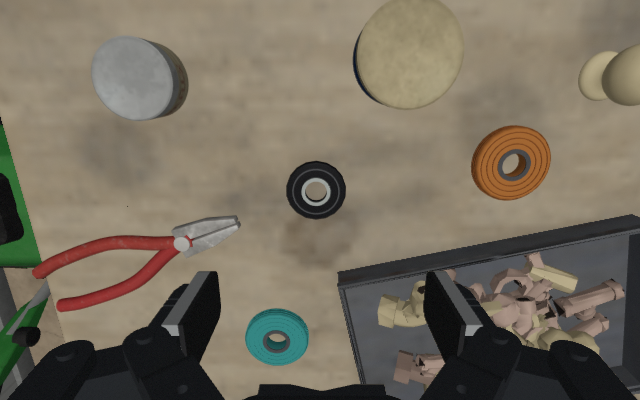

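The black flange is centred at (315.6,189.7), about (0.436,0.244). I'll check the pose noise, then descend.

```bash
cat >> h.py <<'E'
def look(col,uv0,r,z,f=None,n=3):
    "mean of n measurements; nominal vertical tool, mean tcp"
    P=[];E=[];S=[]
    for i in range(n):
        im,C=snap("wrist",f if i==0 else None); s=env.sense(); S.append(np.r_[s["tcp_pos"],s["ee_rot"]])
        u=proj(C,uv0) if len(uv0)==3 else uv0
        e=ell(im,col,u,r); E.append([*e[:2],*e[2]]); P.append(plane(C,*e[:2],z))
    print(col,"tcp",np.round(S,4).tolist(),"\npix",np.round(np.mean(E,0),1),"pos",np.mean(P,0).round(4),"spread",np.ptp(P,0).round(4))
    return np.mean(P,0)
E
python3 - <<'E'
from h import *
look("dark",(.436,.244,.008),60,.008)
E
```

```text
dark tcp [[0.4376, 0.24, 0.1494, -3.141, -0.0021, -0.0077], [0.4377, 0.2403, 0.1498, -3.1407, -0.0032, -0.0073], [0.4376, 0.2405, 0.15, -3.1406, -0.0035, -0.0069]] 
pix [317.  191.8  57.2  58.7] pos [0.4365 0.2439 0.008 ] spread [0. 0. 0.]
```

arm_command --steps '[[[-1,-3.5,30],0],[[0,0,36],0],[[0,0,36],0],[[0,0,26],0],[[0,0,14],0],[[0,0,0],0],[[0,0,0],0],[[0,0,0],0]]'

```text
time_s: 3.83
tcp_pos: [0.4363, 0.2447, 0.0078]
ee_rot: [-3.141, -0.003, -0.005]
force: [0.3, -0.6, 0.9]
opening: 0.0852
gripper_force: 0.0
```

arm_command --steps '[[[0,0.7,5.5],0],[[0,0,0],0],[[0,0,0],0]]'

```text
time_s: 4.08
tcp_pos: [0.4354, 0.2438, 0.0016]
ee_rot: [-3.141, -0.001, -0.005]
force: [-0.5, -0.1, 0.3]
opening: 0.0854
gripper_force: 0.0
```

arm_command --steps '[[[0,0,0],0],[[0,0,0],0],[[0,0,0],0],[[0,0,0],0],[[0,0,0],0],[[0,0,0],0],[[0,0,0],0],[[0,0,0],0]]' --fingers 1 --squeeze 40

```text
time_s: 4.75
tcp_pos: [0.435, 0.2438, 0.0016]
ee_rot: [-3.141, -0.001, -0.005]
force: [-0.4, -0.2, 7.1]
opening: 0.047
gripper_force: 39.9
```

arm_command --steps '[[[0,0,-10],0],[[0,0,-30],0],[[0,0,-40],0],[[0,0,-40],0],[[0,0,-30],0],[[0,0,0],0],[[0,0,0],0]]'

```text
time_s: 5.33
tcp_pos: [0.4358, 0.244, 0.1529]
ee_rot: [-3.14, -0.005, -0.005]
force: [0.4, 0.5, -1.5]
opening: 0.0469
gripper_force: 41.7
```

```bash
python3 - <<'E'
from h import *
s=env.sense();print(s["tcp_pos"],s["opening"])
w,W=snap("wrist","w3.png")
u=proj(W,s["tcp_pos"]);print(u)
E
```

```text
[0.43583027 0.24397021 0.15287749] 0.04690701257363906
[321.68230029 276.4587582 ]
```

View pics/w3.png

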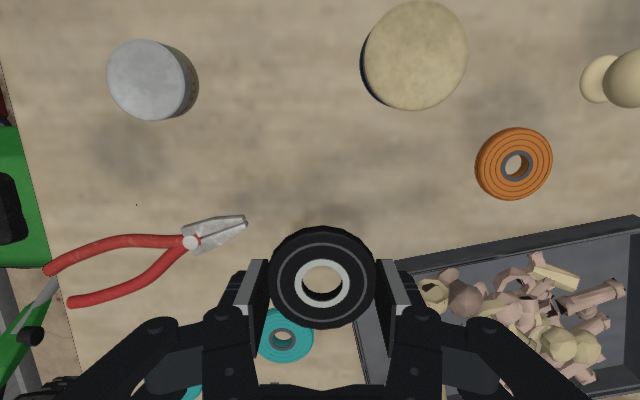

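The flange is held level, with its bore at about (322.5,278). I'll compute the bore offset from the tool and carry it over the spindle.

```bash
cat >> h.py <<'E'
def bore(f,col,c,r,zt):
    "offset from tcp (world, mm) of blob centre at zt above tcp, picture f"
    w,W=load(f); e=ell(w,col,c,r); t=W[0]@np.linalg.inv(np.array(env.camera_model("wrist")["T_tool_cam"]))
    p=plane(W,*e[:2],t[2,3]+zt); print(col,np.round(e[:2],1),np.round(e[2],1),"offset mm",((p-t[:3,3])*1e3).round(1)); return p-t[:3,3]
E
python3 - <<'E'
from h import *
bore("w3.png","white",(322.5,278),32,.0065)
bore("w3.png","dark",(322.5,276),50,.0065)
E
```

```text
white [324.4 265.4] [11.5 28.7] offset mm [ 8.9 -1.2  6.5]
dark [322. 276.] [99.9 99.9] offset mm [ 3.9 -0.2  6.5]
```

arm_command --steps '[[[-0.5,37,0],0],[[-0.5,37,0],0],[[-0.5,37,0],0],[[-0.5,37,0],0],[[-0.5,37,0],0],[[-0.5,37,0],0],[[-0.5,37,0],0],[[-0.5,37,0],0]]'

```text
time_s: 6.05
tcp_pos: [0.4273, -0.0534, 0.149]
ee_rot: [-3.14, 0.005, -0.005]
force: [0.9, -0.0, -1.6]
opening: 0.0469
gripper_force: 41.8
```

arm_command --steps '[[[-0.5,37,0],0],[[0,0,0],0],[[0,0,0],0],[[0,0,0],0]]'

```text
time_s: 6.38
tcp_pos: [0.427, -0.0885, 0.1494]
ee_rot: [-3.139, 0.004, -0.007]
force: [-1.1, -0.2, -0.6]
opening: 0.0467
gripper_force: 41.8
```

```bash
python3 - <<'E'
from h import *
RNG["bright"]=((0,0,95),(180,255,255))
bore("w3.png","bright",(323,281),34,.0065)
s=env.sense();print(s["tcp_pos"],s["ee_rot"])
w,W=snap("wrist","w4.png")
bore("w4.png","bright",(323,281),34,.0065)
cv2.imwrite("pics/c4.png",cv2.resize(w[200:380,220:430],None,fx=3,fy=3,interpolation=2))
E
```

```text
bright [321.5 283. ] [48.9 55.2] offset mm [0.5 0.  6.5]
[ 0.42698306 -0.08851509  0.14938102] [-3.13908962  0.00435732 -0.0065157 ]
bright [321.5 283.1] [49.  55.1] offset mm [0.5 0.1 6.5]
```

View pics/c4.png

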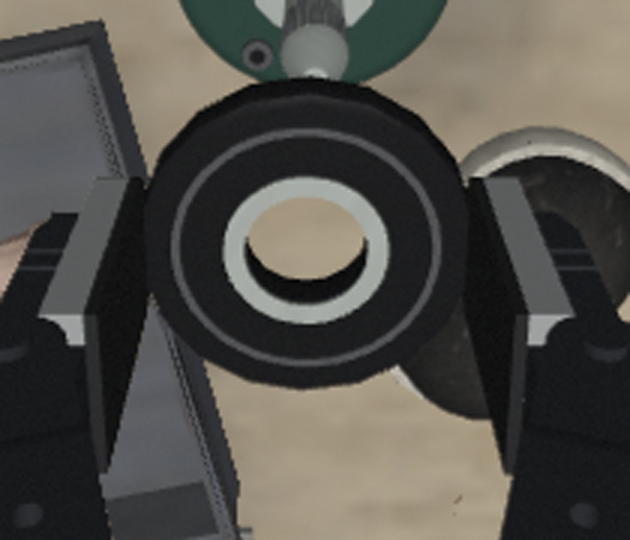

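Crop: the bore ring is centred at image (322,283.7), offset +0.5 mm. The nose tip peeks out at (325,224). I'll align and descend to just above the nose.

arm_command --steps '[[[2.2,2.1,15],0],[[0,0,20],0],[[0,0,10],0],[[0,0,0],0],[[0,0,0],0],[[0,0,0],0]]'

```text
time_s: 6.93
tcp_pos: [0.4309, -0.0904, 0.106]
ee_rot: [-3.141, 0.0, -0.003]
force: [0.8, 0.5, -2.1]
opening: 0.0468
gripper_force: 41.8
```

```bash
python3 - <<'E'
from h import *
print(plane(load("w4.png")[1],325,224.3,.097))
s=env.sense();print(s["tcp_pos"],s["ee_rot"])
w,W=snap("wrist","w5.png")
cv2.imwrite("pics/c5.png",cv2.resize(w[230:350,250:400],None,fx=4,fy=4,interpolation=2))
E
```

```text
[ 0.43146982 -0.09034691  0.097     ]
[ 0.43090184 -0.09041835  0.10604396] [-3.14148338e+00  1.19945194e-04 -3.30848703e-03]
```

View pics/c5.png

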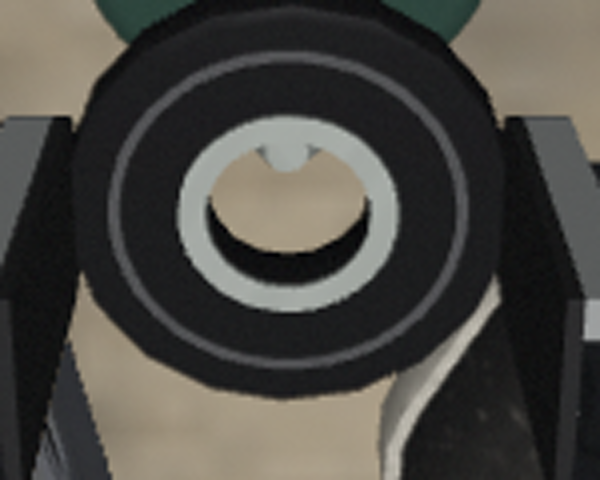

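The tip shows inside the bore at (321.8,267.5), about 0.8 mm toward −x of the bore centre. I'll shift −0.8 mm and insert.

arm_command --steps '[[[-0.8,0,0],0],[[0,0,8],0],[[0,0,8],0],[[0,0,8],0],[[0,0,8],0],[[0,0,0],0]]'

```text
time_s: 7.48
tcp_pos: [0.429, -0.0911, 0.0721]
ee_rot: [-3.14, 0.003, -0.006]
force: [-1.2, -0.5, -1.6]
opening: 0.0469
gripper_force: 41.8
```

arm_command --steps '[[[0,0,5],0],[[0,0,5],0],[[0,0,5],0],[[0,0,5],0],[[0,0,0],0],[[0,0,0],0]]'

```text
time_s: 7.98
tcp_pos: [0.4298, -0.0914, 0.0535]
ee_rot: [-3.141, 0.001, -0.005]
force: [0.5, 0.6, -1.3]
opening: 0.0468
gripper_force: 41.8
```

arm_command --steps '[[[0,0,5],0],[[0,0,5],0],[[0,0,5],0],[[0,0,5],0],[[0,0,3],0],[[0,0,0],0],[[0,0,0],0]]'

```text
time_s: 8.57
tcp_pos: [0.4298, -0.0913, 0.0305]
ee_rot: [-3.141, 0.001, -0.005]
force: [-0.2, 0.2, -0.6]
opening: 0.047
gripper_force: 41.8
```

arm_command --steps '[[[0,0,0],0],[[0,0,0],0],[[0,0,0],0],[[0,0,0],0],[[0,0,0],0],[[0,0,0],0]]' --fingers 0.3

```text
time_s: 9.07
tcp_pos: [0.4301, -0.0914, 0.0309]
ee_rot: [3.141, -0.0, -0.005]
force: [0.0, 0.6, 0.4]
opening: 0.0597
gripper_force: 0.0
```

arm_command --steps '[[[0,0,-30],0],[[0,0,-40],0],[[0,0,-40],0],[[0,0,-40],0],[[0,0,-40],0],[[0,0,0],0],[[0,0,0],0],[[0,0,0],0]]'

```text
time_s: 9.73
tcp_pos: [0.4293, -0.0911, 0.2206]
ee_rot: [-3.141, 0.001, -0.005]
force: [0.3, 0.8, -0.1]
opening: 0.0595
gripper_force: 0.0
```

```bash
python3 - <<'E'
from h import *
s=env.sense();print(s["tcp_pos"],s["ee_rot"])
w,W=snap("wrist","w6.png")
a,A=snap("scene","scene6.png"); b,B=snap("side","side6.png")
u=proj(W,(.43,-.09,.03)).astype(int);p=proj(A,(.43,-.09,.05)).astype(int);q=proj(B,(.43,-.09,.05)).astype(int)
C=lambda i,u,r,k:cv2.resize(i[u[1]-r:u[1]+r,u[0]-r:u[0]+r],(k,k),interpolation=2)
cv2.imwrite("pics/c6.png",np.hstack([C(w,u,60,260),C(a,p,32,260),C(b,q,32,260)]))
E
```

```text
[ 0.42932341 -0.09107476  0.22062978] [-3.14133866e+00  5.57476705e-04 -5.23892375e-03]
```

View pics/c6.png

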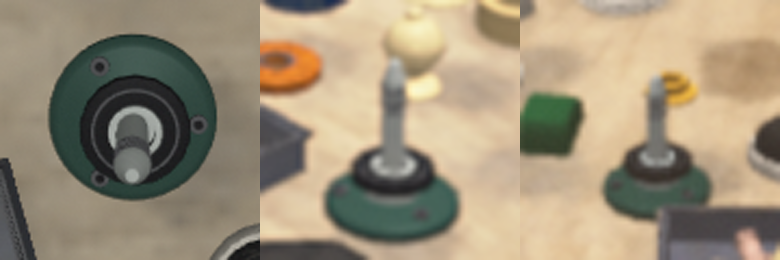

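The crop shows the black flange seated flat on the seat, round the spindle. Sisal next.

arm_command --steps '[[[5.6,-35.4,0],0],[[5.6,-35.4,0],0],[[5.6,-35.4,0],0],[[5.6,-35.4,0],0],[[5.6,-35.4,0],0],[[0,0,37],0],[[0,0,36],0],[[0,0,0],0]]' --fingers 0

```text
time_s: 10.55
tcp_pos: [0.4535, 0.0865, 0.1412]
ee_rot: [-3.141, 0.017, -0.004]
force: [-1.3, 0.2, -0.2]
opening: 0.0853
gripper_force: 0.0
```

arm_command --steps '[[[0,0,0],0],[[0,0,0],0],[[0,0,0],0]]'

```text
time_s: 10.8
tcp_pos: [0.4601, 0.0849, 0.1492]
ee_rot: [3.141, -0.003, -0.006]
force: [0.8, -0.2, 0.3]
opening: 0.0856
gripper_force: 0.0
```

```bash
python3 - <<'E'
from h import *
p=look("orange",(.457,.086,.012),55,.012,"w7.png",2)
w,W=load("w7.png"); w1,W1=load("w1.png")
e=ell(w,"orange",proj(W,p),55); e1=ell(w1,"orange",(153,137),45)
a,A=load("scene6.png");b,B=load("side6.png")
f=ell(a,"orange",proj(A,p),18);g=ell(b,"orange",proj(B,p),18)
print("height",tri([(W,*e[:2]),(W1,*e1[:2])]).round(4),tri([(W,*e[:2]),(A,*f[:2]),(B,*g[:2])]).round(4))
E
```

```text
orange tcp [[0.4603, 0.0849, 0.1495, 3.1414, -0.0036, -0.0063], [0.4602, 0.0849, 0.1495, 3.1414, -0.0038, -0.0063]] 
pix [320.3 194.3  68.4  70.4] pos [0.4586 0.0861 0.012 ] spread [0.0002 0.     0.    ]
height [0.4578 0.0861 0.0095] [0.4563 0.0863 0.007 ]
```

arm_command --steps '[[[0,-1,30],0],[[0,0,36],0],[[0,0,36],0],[[0,0,26],0],[[0,0,14],0],[[0,0,0],0],[[0,0,0],0],[[0,0,0],0]]'

```text
time_s: 11.57
tcp_pos: [0.4602, 0.0862, 0.0072]
ee_rot: [3.141, -0.003, -0.006]
force: [-0.4, -0.1, 0.3]
opening: 0.0853
gripper_force: 0.0
```

arm_command --steps '[[[-1.5,0,4],0],[[0,0,0],0],[[0,0,0],0]]'

```text
time_s: 11.82
tcp_pos: [0.4578, 0.0864, 0.0027]
ee_rot: [3.142, -0.001, -0.005]
force: [-0.1, -0.1, -0.3]
opening: 0.0855
gripper_force: 0.0
```

arm_command --steps '[[[0,0,0],0],[[0,0,0],0],[[0,0,0],0],[[0,0,0],0],[[0,0,0],0],[[0,0,0],0],[[0,0,0],0]]' --fingers 1

```text
time_s: 12.4
tcp_pos: [0.4577, 0.0864, 0.0028]
ee_rot: [3.142, -0.001, -0.006]
force: [-0.4, -0.8, 10.0]
opening: 0.0554
gripper_force: 40.1
```

arm_command --steps '[[[0,0,-10],0],[[0,0,-30],0],[[0,0,-40],0],[[0,0,-40],0],[[0,0,-30],0],[[0,0,0],0],[[0,0,0],0],[[0,0,0],0]]'

```text
time_s: 13.07
tcp_pos: [0.4568, 0.0865, 0.1517]
ee_rot: [-3.142, 0.001, -0.005]
force: [-0.4, -0.4, 0.4]
opening: 0.0553
gripper_force: 42.7
```

```bash
python3 - <<'E'
from h import *
s=env.sense();print(s["tcp_pos"],s["ee_rot"],s["opening"])
w,W=snap("wrist","w8.png")
bore("w8.png","orange",(321,276),85,.009)
E
```

```text
[0.45676327 0.08648703 0.15173731] [-3.14157624e+00  6.63871008e-04 -5.22486242e-03] 0.05528344776781671
orange [321.6 282.1] [120.7 132.7] offset mm [2.5 0.  9. ]
```

```bash
cat >> h.py <<'E'
def hole(f,col,c,zt,r=85,lo=.0035):
    w,W=load(f); m=cv2.inRange(cv2.cvtColor(w,cv2.COLOR_BGR2HSV),*[np.array(x) for x in RNG[col]])
    k=np.zeros_like(m); cv2.circle(k,(int(c[0]),int(c[1])),int(r),255,-1); m=cv2.morphologyEx(m&k,cv2.MORPH_CLOSE,np.ones((3,3)))
    cs,hi=cv2.findContours(m,cv2.RETR_CCOMP,cv2.CHAIN_APPROX_NONE)
    hs=[x for x,y in zip(cs,hi[0]) if y[3]>=0]; h=max(hs,key=cv2.contourArea)
    (x,y),ax,_=cv2.fitEllipse(cv2.convexHull(h)); t=W[0]@np.linalg.inv(np.array(env.camera_model("wrist")["T_tool_cam"]))
    p=plane(W,x,y,t[2,3]+zt); print(col,"hole",np.round([x,y,*ax],1),"offset mm",((p-t[:3,3])*1e3).round(1),"pos",p.round(4))
E
python3 - <<'E'
from h import *
hole("w8.png","orange",(321,280),.009); hole("w7.png","orange",(320,194),.012-.1495,50)
E
```

```text
orange hole [321.5 287.7  55.7  62.5] offset mm [-0.3  0.1  9. ] pos [0.4565 0.0866 0.1607]
orange hole [320.1 196.1  32.4  33.4] offset mm [  -3.3    1.3 -137.5] pos [0.4568 0.0862 0.0117]
```

arm_command --steps '[[[-5.4,35.4,0],0],[[-5.4,35.4,0],0],[[-5.4,35.4,0],0],[[-5.4,35.4,0],0],[[-5.4,35.4,0],0],[[0,0,0],0],[[0,0,0],0],[[0,0,0],0]]'

```text
time_s: 13.78
tcp_pos: [0.4284, -0.0899, 0.1505]
ee_rot: [-3.14, 0.004, -0.006]
force: [-0.6, 0.7, -0.7]
opening: 0.0555
gripper_force: 42.7
```

arm_command --steps '[[[1.9,0.8,16],0],[[0,0,16],0],[[0,0,8],0],[[0,0,0],0],[[0,0,0],0],[[0,0,0],0],[[0,0,0],0],[[0,0,0],0]]'

```text
time_s: 14.45
tcp_pos: [0.4318, -0.0912, 0.1124]
ee_rot: [3.141, -0.001, -0.005]
force: [0.1, -0.3, -0.8]
opening: 0.0552
gripper_force: 42.7
```

```bash
python3 - <<'E'
from h import *
s=env.sense();print(s["tcp_pos"],s["ee_rot"])
w,W=snap("wrist","w9.png"); hole("w9.png","orange",(321,280),.009)
# nose tip: bright blob inside bore
g=cv2.cvtColor(w,cv2.COLOR_BGR2HSV); u=proj(W,(.4300,-.0907,.097)); print(u, proj(W,(.4303,-.0907,.084)))
x0,y0=int(u[0]),int(u[1])
print(g[y0-14:y0+16:2,x0,:].tolist()); print(g[y0,x0-16:x0+17:2,:].tolist())
E
```

```text
[ 0.4318438  -0.09122022  0.11242502] [ 3.14099193e+00 -1.25637691e-03 -4.88144737e-03]
orange hole [321.5 287.8  55.7  62.5] offset mm [-0.3  0.1  9. ] pos [ 0.4315 -0.0911  0.1214]
[320.63599692 264.05233729] [320.69253294 251.97023665]
[[14, 174, 167], [12, 182, 109], [14, 174, 166], [14, 174, 166], [14, 173, 167], [14, 174, 163], [120, 6, 80], [120, 6, 80], [120, 7, 78], [135, 6, 81], [19, 56, 146], [18, 58, 146], [18, 55, 148], [20, 54, 152], [19, 54, 157]]
[[14, 175, 166], [14, 171, 161], [13, 133, 113], [120, 7, 75], [110, 10, 80], [120, 10, 80], [120, 10, 79], [120, 6, 79], [120, 6, 80], [120, 7, 77], [120, 7, 78], [110, 10, 80], [105, 7, 78], [105, 7, 76], [130, 9, 81], [110, 10, 74], [14, 156, 132]]
```

arm_command --steps '[[[-1.3,-0.4,6],0],[[0,0,8],0],[[0,0,8],0],[[0,0,8],0],[[0,0,8],0],[[0,0,0],0],[[0,0,0],0]]'

```text
time_s: 15.08
tcp_pos: [0.4301, -0.0907, 0.0729]
ee_rot: [-3.141, 0.001, -0.006]
force: [1.8, 1.4, -2.0]
opening: 0.055
gripper_force: 42.7
```

arm_command --steps '[[[0,0,5],0],[[0,0,5],0],[[0,0,5],0],[[0,0,5],0],[[0,0,5],0],[[0,0,5],0],[[0,0,3],0],[[0,0,0],0]]'

```text
time_s: 15.75
tcp_pos: [0.4302, -0.0908, 0.0401]
ee_rot: [-3.141, 0.0, -0.005]
force: [2.4, 1.2, -2.4]
opening: 0.0549
gripper_force: 42.7
```

arm_command --steps '[[[0.5,0,3],0],[[0,0,2.5],0],[[0,0,0],0],[[0,0,0],0]]'

```text
time_s: 16.08
tcp_pos: [0.4303, -0.0907, 0.0352]
ee_rot: [-3.141, 0.001, -0.005]
force: [-0.3, -0.2, -0.8]
opening: 0.0553
gripper_force: 42.8
```

arm_command --steps '[[[0,0,0],0],[[0,0,0],0],[[0,0,0],0],[[0,0,0],0],[[0,0,0],0],[[0,0,0],0]]' --fingers 0.2

```text
time_s: 16.58
tcp_pos: [0.4306, -0.0909, 0.0354]
ee_rot: [3.142, -0.0, -0.005]
force: [-0.2, -0.5, -0.2]
opening: 0.0682
gripper_force: 0.0
```

arm_command --steps '[[[0,0,-30],0],[[0,0,-40],0],[[0,0,-40],0],[[0,0,-40],0],[[0,0,-40],0],[[0,0,0],0],[[0,0,0],0],[[0,0,0],0]]'

```text
time_s: 17.25
tcp_pos: [0.4299, -0.0905, 0.2251]
ee_rot: [-3.141, 0.001, -0.005]
force: [-0.5, 0.2, -1.0]
opening: 0.0684
gripper_force: 0.0
```

```bash
python3 - <<'E'
from h import *
s=env.sense();print(s["tcp_pos"],s["ee_rot"])
w,W=snap("wrist","w10.png"); a,A=snap("scene","scene10.png");b,B=snap("side","side10.png")
q=[]
for K,I,r in((W,w,60),(A,a,20),(B,b,20)):
    e=ell(I,"orange",proj(K,(.43,-.09,.036)),r); q.append((K,*e[:2])); print(np.round(e[:2],1),np.round(e[2],1),round(e[3]),proj(K,(.4303,-.0907,.036)).round(1),proj(K,(.4303,-.0907,.042)).round(1))
print(tri(q),plane(W,*q[0][1:],.042))
E
```

```text
[ 0.42991588 -0.09046309  0.22511251] [-3.14129472e+00  5.67930340e-04 -5.30092002e-03]
[321.9 177. ] [61.  61.3] 79 [322.  176.3] [322.  177.8]
[350.2 241.9] [15.5 24.7] 94 [350.9 241.7] [350.9 239.5]
[316.1 185.4] [12.2 20.1] 88 [315.8 185.7] [315.8 183.9]
[ 0.42909131 -0.09063972  0.03644474] [ 0.43105699 -0.09055829  0.042     ]
```

The sisal is centred at z≈0.036 as expected, so it is seated. Spacer next.

arm_command --steps '[[[32,-5.5,0],0],[[32,-5.5,0],0],[[32,-5.5,0],0],[[32,-5.5,0],0],[[32,-5.5,0],0],[[0,0,37],0],[[0,0,36],0],[[0,0,0],0]]' --fingers 0.2

```text
time_s: 18.07
tcp_pos: [0.5852, -0.0623, 0.1437]
ee_rot: [-3.136, 0.018, -0.005]
force: [-2.0, 0.7, -1.5]
opening: 0.0682
gripper_force: 0.0
```

arm_command --steps '[[[0,0,0],0],[[0,0,0],0],[[0,0,0],0]]'

```text
time_s: 18.32
tcp_pos: [0.5918, -0.0647, 0.154]
ee_rot: [3.141, -0.003, -0.006]
force: [0.2, -0.3, 0.6]
opening: 0.0687
gripper_force: 0.0
```

```bash
python3 - <<'E'
from h import *
s=env.sense();print(s["tcp_pos"],s["ee_rot"])
w,W=snap("wrist","w11.png"); u=proj(W,(.59,-.063,.012)); print(u)
x,y=u.astype(int)
cv2.imwrite("pics/c11.png",np.hstack([cv2.resize(w,(400,250)),cv2.resize(w[y-75:y+50,x-100:x+100],(400,250),interpolation=2)]))
E
```

```text
[ 0.59180984 -0.06465831  0.15403953] [ 3.14072818e+00 -2.97478336e-03 -5.58781619e-03]
[319.59558942 192.84452264]
```

View pics/c11.png

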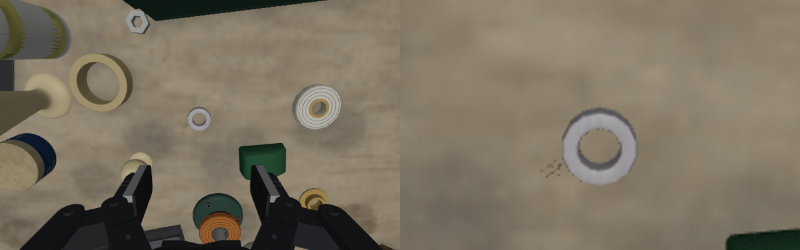

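The spacer is at about (319,191), with only a few flat shavings beside it. Cotton shows at about (506,170).

```bash
python3 - <<'E'
from h import *
RNG["lilac"]=((112,5,80),(165,60,255))
w,W=load("w11.png"); h=cv2.cvtColor(w,cv2.COLOR_BGR2HSV); print(h[191,305:336:3].tolist())
RNG["lilac"]=((108,8,120),(170,70,255))
e=ell(w,"lilac",(319,191),30); print(e,plane(W,*e[:2],.012)); hole("w11.png","lilac",(319,191),.012-.154,30)
p=plane(W,506,170,.014); e=ell(w,"white",(506,170),45);print(p,e,plane(W,*e[:2],.014))
a,A=load("scene10.png");b,B=load("side10.png");e=ell(w,"lilac",(319,191),30);q=[(W,*e[:2])]
for K,I in((A,a),(B,b)):
  try:f=ell(I,"lilac",proj(K,(.591,-.0635,.008)),9);q.append((K,*f[:2]))
  except Exception: print("miss")
print(tri(q))
E
```

```text
[[143, 6, 158], [14, 31, 106], [19, 59, 139], [19, 58, 140], [18, 61, 139], [18, 58, 136], [19, 58, 133], [19, 56, 132], [170, 7, 103], [150, 5, 154], [150, 5, 156]]Traceback (most recent call last):
  File "<stdin>", line 5, in <module>
  File "h.py", line 35, in ell
    c=max(cs,key=cv2.contourArea); (x,y),ax,an=cv2.fitEllipse(cv2.convexHull(c)); return x,y,ax,an
                                               ~~~~~~~~~~~~~~^^^^^^^^^^^^^^^^^^^
cv2.error: OpenCV(4.12.0) /io/opencv/modules/imgproc/src/shapedescr.cpp:361: error: (-201:Incorrect size of input array) There should be at least 5 points to fit the ellipse in function 'fitEllipseNoDirect'
```

```bash
sed -i 's/^RNG={/RNG={"alu":((0,0,85),(180,25,255)),/' h.py; python3 - <<'E'
from h import *
w,W=load("w11.png")
e=ell(w,"alu",(319,191),30); print(e,plane(W,*e[:2],.012)); hole("w11.png","alu",(319,191),.012-.154,30)
q=[(W,*e[:2])]
e=ell(w,"white",(506,170),45);print(e,plane(W,*e[:2],.014))
a,A=load("scene10.png");b,B=load("side10.png")
for K,I in((A,a),(B,b)):
  try:f=ell(I,"alu",proj(K,(.591,-.0635,.008)),10);q.append((K,*f[:2]));print(f[:3])
  except Exception: print("miss")
print(tri(q))
E
```

```text
(318.2434997558594, 189.8440704345703, (37.24539566040039, 37.841041564941406), 3.258641481399536) [ 0.59259838 -0.06189583  0.012     ]
alu hole [318.3 189.8  19.7  22.8] offset mm [   0.8    2.7 -142. ] pos [ 0.5926 -0.0619  0.012 ]
(509.75994873046875, 171.57774353027344, (62.95370101928711, 74.00835418701172), 49.529396057128906) [ 0.60766528 -0.21744998  0.014     ]
(396.493408203125, 230.09133911132812, (9.074604034423828, 11.66202449798584))
(261.71343994140625, 191.9678192138672, (6.926477432250977, 9.821122169494629))
[ 0.59038394 -0.06177651  0.00781875]
```

arm_command --steps '[[[0.3,-2.7,30],0],[[0,0,36],0],[[0,0,36],0],[[0,0,26],0],[[0,0,14],0],[[0,0,0],0],[[0,0,0],0],[[0,0,0],0]]'

```text
time_s: 19.03
tcp_pos: [0.5928, -0.0621, 0.0124]
ee_rot: [3.14, -0.004, -0.005]
force: [-1.0, 0.7, 0.2]
opening: 0.0685
gripper_force: 0.0
```

arm_command --steps '[[[-0.5,0,7],0],[[0,0,0],0],[[0,0,0],0]]'

```text
time_s: 19.28
tcp_pos: [0.5909, -0.0616, 0.004]
ee_rot: [3.141, -0.001, -0.005]
force: [-0.8, -0.1, 0.9]
opening: 0.0683
gripper_force: 0.0
```

arm_command --steps '[[[0,0,0],0],[[0,0,0],0],[[0,0,0],0],[[0,0,0],0],[[0,0,0],0],[[0,0,0],0],[[0,0,0],0]]' --fingers 1

```text
time_s: 19.87
tcp_pos: [0.5908, -0.0615, 0.0037]
ee_rot: [3.141, -0.001, -0.005]
force: [-0.4, 1.0, 4.3]
opening: 0.0294
gripper_force: 39.7
```

arm_command --steps '[[[0,0,-10],0],[[0,0,-30],0],[[0,0,-40],0],[[0,0,-40],0],[[0,0,-30],0],[[0,0,0],0],[[0,0,0],0],[[0,0,0],0]]'

```text
time_s: 20.53
tcp_pos: [0.5897, -0.0612, 0.1529]
ee_rot: [-3.141, 0.001, -0.005]
force: [-0.3, -1.0, -0.2]
opening: 0.0289
gripper_force: 39.7
```

```bash
python3 - <<'E'
from h import *
s=env.sense();print(s["tcp_pos"],s["ee_rot"],s["opening"])
w,W=snap("wrist","w12.png")
hole("w12.png","alu",(321,281),.008,36); bore("w12.png","alu",(321,281),36,.008)
E
```

```text
[ 0.58971    -0.06123826  0.15285076] [-3.14118564e+00  1.42496068e-03 -5.31784052e-03] 0.02893236731622091
alu hole [322.7 280.2  31.4  43.9] offset mm [ 2.8 -0.4  8. ] pos [ 0.5925 -0.0617  0.1608]
alu [321.7 280.2] [69.6 70.3] offset mm [ 2.8 -0.   8. ]
```

```bash
python3 - <<'E'
from h import *
for r in (44,50,56): bore("w12.png","alu",(321,282),r,.008)
w,W=load("w12.png"); g=cv2.cvtColor(w,cv2.COLOR_BGR2HSV)
print(g[230:345:4,322,:].tolist())
u0=W[0]@np.linalg.inv(np.array(env.camera_model("wrist")["T_tool_cam"]))
print([proj(W,u0[:3,3]+[dx,0,.008]).round(1)[1] for dx in(-.016,-.009,0,.009,.016)])
E
```

```text
alu [322.3 278.5] [70.  74.1] offset mm [ 3.6 -0.3  8. ]
alu [322.3 278.5] [70.  74.1] offset mm [ 3.6 -0.3  8. ]
alu [322.3 278.5] [70.  74.1] offset mm [ 3.6 -0.3  8. ]
[[19, 53, 130], [19, 54, 132], [18, 53, 134], [140, 9, 86], [135, 11, 94], [150, 7, 103], [143, 6, 163], [150, 5, 157], [150, 5, 152], [20, 48, 137], [19, 52, 141], [19, 50, 142], [20, 51, 145], [19, 50, 143], [19, 49, 140], [150, 9, 84], [150, 3, 88], [140, 8, 94], [143, 9, 112], [150, 5, 158], [158, 7, 154], [160, 5, 146], [23, 46, 89], [78, 91, 42], [79, 87, 56], [81, 88, 58], [81, 92, 58], [80, 91, 59], [80, 94, 57]]
[np.float64(317.6), np.float64(304.0), np.float64(285.9), np.float64(267.1), np.float64(252.0)]
```

arm_command --steps '[[[-32,6,0],0],[[-32,6,0],0],[[-32,6,0],0],[[-32,6,0],0],[[-32,5.5,0],0],[[0,0,0],0],[[0,0,0],0],[[0,0,0],0]]'

```text
time_s: 21.25
tcp_pos: [0.4308, -0.0904, 0.1526]
ee_rot: [-3.141, 0.001, -0.006]
force: [0.5, -0.7, 0.3]
opening: 0.0292
gripper_force: 39.7
```

arm_command --steps '[[[-1,0.3,16],0],[[0,0,16],0],[[0,0,8],0],[[0,0,0],0],[[0,0,0],0],[[0,0,0],0],[[0,0,0],0],[[0,0,0],0]]'

```text
time_s: 21.92
tcp_pos: [0.43, -0.0906, 0.1139]
ee_rot: [3.141, -0.001, -0.005]
force: [-0.1, -0.0, -0.3]
opening: 0.0292
gripper_force: 39.7
```

arm_command --steps '[[[0,0,8],0],[[0,0,8],0],[[0,0,8],0],[[0,0,8],0],[[0,0,0],0],[[0,0,0],0]]'

```text
time_s: 22.42
tcp_pos: [0.4289, -0.0902, 0.0805]
ee_rot: [-3.141, 0.002, -0.005]
force: [0.5, 0.0, -0.5]
opening: 0.0294
gripper_force: 39.7
```

arm_command --steps '[[[0.5,0.3,5],0],[[0,0,5],0],[[0,0,5],0],[[0,0,5],0],[[0,0,5],0],[[0,0,4],0],[[0,0,3],0],[[0,0,0],0]]'

```text
time_s: 23.08
tcp_pos: [0.4296, -0.0906, 0.0487]
ee_rot: [-3.141, 0.001, -0.005]
force: [-0.4, 0.8, 1.0]
opening: 0.0293
gripper_force: 39.7
```

arm_command --steps '[[[0,0,0],0],[[0,0,0],0]]'

```text
time_s: 23.25
tcp_pos: [0.43, -0.0908, 0.0494]
ee_rot: [3.141, -0.0, -0.005]
force: [-0.7, -0.0, 0.2]
opening: 0.0293
gripper_force: 39.7
```

arm_command --steps '[[[0,0,1.5],0],[[0,0,0],0],[[0,0,0],0]]'

```text
time_s: 23.5
tcp_pos: [0.43, -0.0907, 0.0479]
ee_rot: [3.142, -0.0, -0.005]
force: [-0.6, 1.0, -0.2]
opening: 0.0292
gripper_force: 39.7
```

arm_command --steps '[[[0,0,0],0],[[0,0,0],0],[[0,0,0],0],[[0,0,0],0],[[0,0,0],0],[[0,0,0],0]]' --fingers 0.45

```text
time_s: 24.0
tcp_pos: [0.43, -0.0907, 0.0478]
ee_rot: [3.142, -0.0, -0.005]
force: [0.3, -0.1, 0.5]
opening: 0.047
gripper_force: 0.0
```

arm_command --steps '[[[0,0,-30],0],[[0,0,-40],0],[[0,0,-40],0],[[0,0,-40],0],[[0,0,-25],0],[[0,0,0],0],[[0,0,0],0],[[0,0,0],0]]'

```text
time_s: 24.67
tcp_pos: [0.4291, -0.0903, 0.2222]
ee_rot: [-3.141, 0.001, -0.005]
force: [0.0, 0.2, 0.0]
opening: 0.047
gripper_force: 0.0
```

```bash
python3 - <<'E'
from h import *
s=env.sense();print(s["tcp_pos"],s["ee_rot"])
w,W=snap("wrist","w13.png"); a,A=snap("scene","scene13.png");b,B=snap("side","side13.png")
for K,I,n in((A,a,"scene"),(B,b,"side")):
    for z in (.042,.054,.084): print(n,z,proj(K,(.4302,-.0907,z)).round(1))
    u=proj(K,(.4302,-.0907,.05)).astype(int); g=cv2.cvtColor(I,cv2.COLOR_BGR2HSV)
    for v in range(u[1]-14,u[1]+12,2): print(v,[tuple(int(t) for t in x) for x in g[v,u[0]-8:u[0]+9:4]])
e=ell(w,"orange",proj(W,(.4302,-.0907,.042)),45);print(e,plane(W,*e[:2],.042))
# spacer top: alu blob
u=proj(W,(.4302,-.0907,.054)); e=ell(w,"alu",u,26);print(u,e)
E
```

```text
[ 0.42910169 -0.09031348  0.22216698] [-3.14088361e+00  1.35080238e-03 -5.36055562e-03]
scene 0.042 [350.9 239.5]
scene 0.054 [351. 235.]
scene 0.084 [351.2 223.6]
222 [(19, 64, 222), (19, 66, 225), (42, 8, 158), (19, 66, 151), (18, 91, 208)]
224 [(19, 65, 227), (18, 68, 225), (45, 10, 151), (20, 75, 230), (25, 59, 247)]
226 [(21, 63, 232), (18, 68, 230), (30, 2, 110), (21, 81, 239), (26, 51, 247)]
228 [(20, 64, 231), (17, 69, 228), (30, 2, 106), (18, 76, 192), (20, 78, 223)]
230 [(20, 63, 232), (19, 66, 232), (0, 3, 93), (15, 65, 199), (17, 64, 220)]
232 [(19, 67, 229), (19, 52, 234), (38, 9, 111), (15, 55, 221), (17, 68, 222)]
234 [(18, 80, 226), (163, 10, 239), (36, 10, 128), (173, 19, 219), (19, 60, 229)]
236 [(13, 169, 217), (159, 8, 233), (18, 9, 142), (168, 16, 209), (11, 123, 218)]
238 [(14, 206, 234), (159, 14, 177), (165, 13, 227), (165, 16, 222), (12, 176, 222)]
240 [(14, 202, 232), (163, 17, 132), (161, 14, 142), (155, 11, 141), (13, 189, 235)]
242 [(14, 204, 225), (10, 142, 198), (6, 58, 158), (8, 108, 191), (15, 204, 233)]
244 [(13, 201, 223), (14, 206, 229), (13, 198, 
[... 826 characters left out ...]
96), (14, 170, 221)]
183 [(14, 158, 228), (10, 113, 180), (159, 17, 196), (161, 17, 168), (15, 226, 232)]
185 [(13, 201, 217), (12, 188, 222), (176, 29, 132), (5, 59, 146), (14, 227, 231)]
187 [(12, 184, 177), (15, 227, 233), (13, 201, 211), (13, 214, 226), (14, 227, 229)]
189 [(16, 120, 160), (12, 207, 177), (13, 217, 208), (13, 216, 196), (12, 201, 142)]
191 [(68, 50, 91), (12, 168, 103), (12, 192, 125), (12, 187, 123), (14, 126, 81)]
(322.15020751953125, 176.6369171142578, (61.55099868774414, 61.96427917480469), 72.4706039428711) [ 0.43119843 -0.09059173  0.042     ]
[322.28012673 180.89510683] (322.06463623046875, 179.50390625, (33.62995529174805, 35.383201599121094), 175.87542724609375)
```

The spacer is seated, with its top edge at row 235 in the scene view as predicted. Cotton next.

arm_command --steps '[[[29.7,21.2,0],0],[[29.7,21.2,0],0],[[29.7,21.2,0],0],[[29.7,21.2,0],0],[[29.7,21.2,0],0],[[29.7,21.2,0],0],[[0,0,35],0],[[0,0,35],0]]' --fingers 0

```text
time_s: 25.48
tcp_pos: [0.6106, -0.2215, 0.1521]
ee_rot: [3.139, -0.005, -0.006]
force: [-0.4, 0.8, -0.6]
opening: 0.0854
gripper_force: 0.0
```

arm_command --steps '[[[0,0,0],0],[[0,0,0],0],[[0,0,0],0],[[0,0,0],0]]'

```text
time_s: 25.82
tcp_pos: [0.6085, -0.2193, 0.1547]
ee_rot: [3.14, -0.003, -0.005]
force: [-0.0, -0.2, 0.3]
opening: 0.0853
gripper_force: 0.0
```

```bash
python3 - <<'E'
from h import *
p=look("white",(.6065,-.2174,.014),55,.014,"w14.png",2)
hole("w14.png","white",proj(load("w14.png")[1],p),.014-env.sense()["tcp_pos"][2],50)
w,W=load("w14.png"); x,y=proj(W,p).astype(int); g=cv2.cvtColor(w,cv2.COLOR_BGR2HSV)
print(g[y-44:y+44:4,x].tolist())
w1,W1=load("w11.png"); e=ell(w,"white",(x,y),55); e1=ell(w1,"white",(508,171),50); print("height",tri([(W,*e[:2]),(W1,*e1[:2])]))
E
```

```text
white tcp [[0.6086, -0.2193, 0.1551, 3.1396, -0.0036, -0.005], [0.6085, -0.2193, 0.1552, 3.1396, -0.0036, -0.0051]] 
pix [320.2 192.   64.9  67.3] pos [ 0.6078 -0.2183  0.014 ] spread [0.     0.0002 0.    ]
white hole [320.  193.4  32.3  32.9] offset mm [  -2.1    1.2 -141.2] pos [ 0.6064 -0.2181  0.0136]
[[19, 56, 146], [20, 57, 144], [21, 42, 121], [27, 17, 150], [23, 24, 138], [25, 17, 176], [25, 16, 178], [25, 17, 178], [20, 133, 157], [20, 95, 140], [18, 54, 119], [19, 52, 117], [19, 48, 117], [19, 45, 118], [24, 23, 111], [20, 132, 154], [25, 16, 176], [27, 16, 176], [25, 17, 176], [25, 23, 144], [19, 48, 117], [19, 48, 118]]
height [ 0.60739178 -0.21818133  0.01262931]
```

arm_command --steps '[[[-0.5,-1.2,30],0],[[0,0,36],0],[[0,0,36],0],[[0,0,28],0],[[0,0,14],0],[[0,0,0],0],[[0,0,0],0],[[0,0,0],0]]'

```text
time_s: 26.58
tcp_pos: [0.6087, -0.2186, 0.0112]
ee_rot: [3.139, -0.004, -0.005]
force: [-0.1, 0.5, 1.1]
opening: 0.0849
gripper_force: 0.0
```

arm_command --steps '[[[-0.7,-0.3,6.5],0],[[0,0,0],0],[[0,0,0],0]]'

```text
time_s: 26.83
tcp_pos: [0.6066, -0.2175, 0.0032]
ee_rot: [3.141, -0.001, -0.005]
force: [0.5, -0.1, -0.2]
opening: 0.0857
gripper_force: 0.0
```

arm_command --steps '[[[0,0,0],0],[[0,0,0],0],[[0,0,0],0],[[0,0,0],0],[[0,0,0],0],[[0,0,0],0],[[0,0,0],0]]' --fingers 1

```text
time_s: 27.42
tcp_pos: [0.6065, -0.2175, 0.0034]
ee_rot: [3.141, -0.001, -0.005]
force: [-1.0, 0.6, 5.5]
opening: 0.0549
gripper_force: 41.4
```

arm_command --steps '[[[0,0,-10],0],[[0,0,-30],0],[[0,0,-40],0],[[0,0,-40],0],[[0,0,-40],0],[[0,0,0],0],[[0,0,0],0],[[0,0,0],0]]'

```text
time_s: 28.08
tcp_pos: [0.6057, -0.217, 0.1625]
ee_rot: [-3.141, 0.0, -0.005]
force: [-0.0, -0.2, -0.7]
opening: 0.055
gripper_force: 42.6
```

```bash
python3 - <<'E'
from h import *
s=env.sense();print(s["tcp_pos"],s["ee_rot"],s["opening"])
w,W=snap("wrist","w15.png")
hole("w15.png","white",(321,281),.011); bore("w15.png","white",(321,276),85,.011)
E
```

```text
[ 0.60572944 -0.21703938  0.1625079 ] [-3.14135520e+00  3.63421245e-04 -5.27132528e-03] 0.0550377476180332
white hole [321.5 288.1  56.6  63.4] offset mm [ 0.7  0.1 11. ] pos [ 0.6065 -0.217   0.1735]
white [321.8 283.9] [116.9 131.3] offset mm [ 2.8 -0.1 11. ]
```

arm_command --steps '[[[-29.4,-21,0],0],[[-29.4,-21,0],0],[[-29.4,-21,0],0],[[-29.4,-21,0],0],[[-29.4,-21,0],0],[[-29.4,-21,0],0],[[0,0,0],0],[[0,0,0],0]]'

```text
time_s: 28.8
tcp_pos: [0.427, -0.0882, 0.1609]
ee_rot: [-3.139, 0.006, -0.004]
force: [0.6, -0.3, -1.2]
opening: 0.055
gripper_force: 42.6
```

arm_command --steps '[[[0,0,16],0],[[0,0,16],0],[[0,0,15],0],[[0,0,0],0],[[0,0,0],0],[[0,0,0],0],[[0,0,0],0],[[0,0,0],0]]'

```text
time_s: 29.47
tcp_pos: [0.4312, -0.0908, 0.1159]
ee_rot: [3.141, -0.001, -0.005]
force: [-0.3, 0.5, -0.3]
opening: 0.0551
gripper_force: 42.6
```

arm_command --steps '[[[-1.2,0,8],0],[[0,0,8],0],[[0,0,8],0],[[0,0,8],0],[[0,0,4],0],[[0,0,0],0],[[0,0,0],0]]'

```text
time_s: 30.05
tcp_pos: [0.4294, -0.0904, 0.0788]
ee_rot: [-3.141, 0.001, -0.005]
force: [0.6, -0.1, -1.4]
opening: 0.055
gripper_force: 42.6
```

arm_command --steps '[[[0,0,4],0],[[0,0,4],0],[[0,0,4],0],[[0,0,4],0],[[0,0,2],0],[[0,0,0],0],[[0,0,0],0],[[0,0,0],0]]'

```text
time_s: 30.72
tcp_pos: [0.4294, -0.0905, 0.0613]
ee_rot: [3.142, -0.0, -0.005]
force: [1.5, 0.5, -0.8]
opening: 0.0552
gripper_force: 42.6
```

arm_command --steps '[[[0.4,0,2],0],[[0,0,0],0],[[0,0,0],0]]'

```text
time_s: 30.97
tcp_pos: [0.4295, -0.0903, 0.0593]
ee_rot: [-3.141, 0.001, -0.005]
force: [-0.5, -0.2, -0.3]
opening: 0.0552
gripper_force: 42.6
```

arm_command --steps '[[[0,0,0],0],[[0,0,0],0],[[0,0,0],0],[[0,0,0],0],[[0,0,0],0],[[0,0,0],0]]' --fingers 0.2

```text
time_s: 31.47
tcp_pos: [0.4297, -0.0904, 0.0593]
ee_rot: [-3.142, 0.0, -0.005]
force: [-1.3, 0.2, -0.5]
opening: 0.0684
gripper_force: 0.0
```

arm_command --steps '[[[0,0,-30],0],[[0,0,-40],0],[[0,0,-40],0],[[0,0,-40],0],[[0,0,-15],0],[[0,0,0],0],[[0,0,0],0],[[0,0,0],0]]'

```text
time_s: 32.13
tcp_pos: [0.4287, -0.0899, 0.2234]
ee_rot: [-3.141, 0.002, -0.005]
force: [-0.2, 0.9, -0.0]
opening: 0.0684
gripper_force: 0.0
```

```bash
python3 - <<'E'
from h import *
s=env.sense();print(s["tcp_pos"],s["ee_rot"])
w,W=snap("wrist","w16.png"); a,A=snap("scene","scene16.png");b,B=snap("side","side16.png")
q=[]
for K,I,r in((W,w,60),(A,a,18),(B,b,18)):
    e=ell(I,"white",proj(K,(.43,-.09,.061)),r); q.append((K,*e[:2])); print(np.round(e[:2],1),np.round(e[2],1),round(e[3]),proj(K,(.4302,-.0907,.061)).round(1),proj(K,(.4302,-.0907,.068)).round(1))
print(tri(q),plane(W,*q[0][1:],.068))
e=ell(w,"brass",proj(W,(.4545,-.239,.004)),32); print(e,plane(W,*e[:2],.004))
E
```

```text
[ 0.4287308  -0.08993156  0.22341859] [-3.14057707e+00  2.05072850e-03 -5.30335125e-03]
[322.2 183.5] [64.2 65.5] 92 [322.8 182. ] [322.8 184. ]
[350.7 228.6] [20.5 25.9] 94 [351.1 232.4] [351.1 229.7]
[316.2 177.1] [10.5 21. ] 90 [315.7 178.3] [315.7 176.2]
[ 0.42987015 -0.08894563  0.06800771] [ 0.43063719 -0.09017456  0.068     ]
(467.7225341796875, 141.48855590820312, (40.25413513183594, 45.30028533935547), 43.242034912109375) [ 0.45686228 -0.23753402  0.004     ]
```

```bash
python3 - <<'E'
from h import *
C=lambda f,p,r:(lambda i,u:cv2.resize(i[u[1]-r:u[1]+r,u[0]-r:u[0]+r],(260,260),interpolation=2))(load(f)[0],proj(load(f)[1],p).astype(int))
P=(.43,-.09,.055)
cv2.imwrite("pics/c16.png",np.hstack([C("w16.png",P,60),C("scene16.png",P,28),C("side16.png",P,28)]))
E
```

```text
(no output)
```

View pics/c16.png

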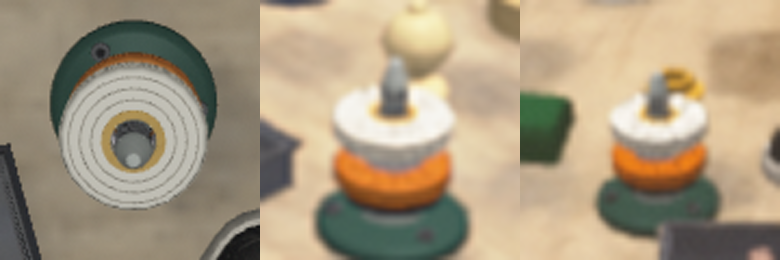

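The cotton is level and seated, with the spindle standing proud of it. Hub flange next.

arm_command --steps '[[[6.8,37,0],0],[[6.8,37,0],0],[[6.8,37,0],0],[[6.8,37,0],0],[[0,0,37],0],[[0,0,37],0],[[0,0,0],0],[[0,0,0],0]]' --fingers 0.35

```text
time_s: 32.95
tcp_pos: [0.4542, -0.2371, 0.1477]
ee_rot: [-3.136, 0.006, -0.006]
force: [0.0, -0.5, 0.9]
opening: 0.0556
gripper_force: 0.0
```

arm_command --steps '[[[0,0,0],0],[[0,0,0],0],[[0,0,0],0]]'

```text
time_s: 33.2
tcp_pos: [0.4573, -0.239, 0.1523]
ee_rot: [3.139, -0.003, -0.004]
force: [0.2, 0.5, -0.3]
opening: 0.0552
gripper_force: 0.0
```

```bash
python3 - <<'E'
from h import *
p=look("brass",(.456,-.2385,.004),45,.004,"w17.png",2)
z=env.sense()["tcp_pos"][2]
w,W=load("w17.png"); u=proj(W,p); hole("w17.png","brass",u,.014-z,40)
w1,W1=load("w1.png"); e=ell(w,"brass",u,45); e1=ell(w1,"brass",(467,139),35); print("height",tri([(W,*e[:2]),(W1,*e1[:2])]))
x,y=u.astype(int); print(cv2.cvtColor(w,cv2.COLOR_BGR2HSV)[y-32:y+32:3,x].tolist(),y)
a,A=load("scene0.png"); print([plane(A,440,293,z).round(3) for z in(.03,.06,.09)])
E
```

```text
brass tcp [[0.4571, -0.2389, 0.1522, 3.1391, -0.0031, -0.0046], [0.457, -0.2388, 0.1521, 3.1393, -0.0028, -0.0046]] 
pix [320.9 188.7  49.1  50.5] pos [ 0.4573 -0.2386  0.004 ] spread [0. 0. 0.]
brass hole [321.  192.8  22.3  23. ] offset mm [  -0.6    0.2 -138.1] pos [ 0.4567 -0.2387  0.0143]
height [ 0.45663697 -0.23863767  0.00199936]
[[19, 55, 157], [20, 58, 155], [19, 58, 155], [21, 130, 149], [21, 129, 170], [21, 128, 171], [20, 132, 160], [20, 132, 133], [20, 127, 163], [20, 53, 145], [19, 54, 147], [19, 53, 148], [19, 54, 147], [19, 54, 147], [20, 56, 146], [19, 137, 91], [21, 127, 157], [20, 131, 158], [21, 130, 165], [20, 106, 156], [20, 54, 152], [20, 54, 151]] 188
[array([ 0.475, -0.344,  0.03 ]), array([ 0.443, -0.374,  0.06 ]), array([ 0.412, -0.404,  0.09 ])]
```

arm_command --steps '[[[0.3,0,30],0],[[0,0,36],0],[[0,0,36],0],[[0,0,26],0],[[0,0,10],0],[[0,0,0],0],[[0,0,0],0],[[0,0,0],0]]'

```text
time_s: 33.97
tcp_pos: [0.4576, -0.2394, 0.0139]
ee_rot: [3.139, -0.003, -0.005]
force: [0.7, 1.0, -0.2]
opening: 0.0554
gripper_force: 0.0
```

arm_command --steps '[[[0.4,-0.3,5.3],0],[[0,0,0],0],[[0,0,0],0]]'

```text
time_s: 34.22
tcp_pos: [0.4573, -0.2385, 0.0078]
ee_rot: [3.141, -0.001, -0.005]
force: [-0.2, -0.0, 0.3]
opening: 0.0552
gripper_force: 0.0
```

arm_command --steps '[[[0,0,0],0],[[0,0,0],0],[[0,0,0],0],[[0,0,0],0],[[0,0,0],0],[[0,0,0],0],[[0,0,0],0]]' --fingers 1

```text
time_s: 34.8
tcp_pos: [0.457, -0.2385, 0.0077]
ee_rot: [3.141, -0.001, -0.005]
force: [-0.4, -0.2, 5.2]
opening: 0.0251
gripper_force: 39.0
```

arm_command --steps '[[[0,0,-10],0],[[0,0,-30],0],[[0,0,-40],0],[[0,0,-40],0],[[0,0,-40],0],[[0,0,0],0],[[0,0,0],0],[[0,0,0],0]]'

```text
time_s: 35.47
tcp_pos: [0.4562, -0.2377, 0.167]
ee_rot: [-3.141, 0.001, -0.005]
force: [0.2, 0.7, -1.0]
opening: 0.0251
gripper_force: 39.6
```

```bash
python3 - <<'E'
from h import *
s=env.sense();print(s["tcp_pos"],s["ee_rot"],s["opening"])
w,W=snap("wrist","w18.png")
hole("w18.png","brass",(321,281),.0065,60); bore("w18.png","brass",(321,281),60,-.004)
g=cv2.cvtColor(w,cv2.COLOR_BGR2HSV); print([(v,*g[v,322].tolist()) for v in range(228,350,4)])
t=W[0]@np.linalg.inv(np.array(env.camera_model("wrist")["T_tool_cam"]))
print([proj(W,t[:3,3]+[d,0,.0065]).round(1)[1] for d in(-.014,-.009,0,.009,.014)])
E
```

```text
[ 0.45616787 -0.23768858  0.16700241] [-3.14104906e+00  6.30628203e-04 -5.27540015e-03] 0.025056569381642663
brass hole [321.7 283.3  38.   43.3] offset mm [ 0.4 -0.   6.5] pos [ 0.4566 -0.2377  0.1735]
brass [321.7 284.7] [57.8 64.3] offset mm [-6.6  0.  -4. ]
[(228, 20, 137, 117), (232, 21, 128, 169), (236, 21, 128, 167), (240, 21, 129, 170), (244, 20, 131, 166), (248, 20, 133, 92), (252, 20, 153, 65), (256, 21, 138, 124), (260, 20, 129, 170), (264, 21, 129, 154), (268, 19, 56, 155), (272, 19, 61, 150), (276, 19, 57, 153), (280, 20, 54, 155), (284, 19, 54, 157), (288, 20, 136, 120), (292, 19, 140, 93), (296, 19, 142, 95), (300, 19, 138, 98), (304, 21, 131, 162), (308, 20, 131, 161), (312, 20, 90, 159), (316, 19, 55, 159), (320, 19, 57, 156), (324, 19, 60, 154), (328, 19, 62, 156), (332, 19, 60, 157), (336, 20, 55, 162), (340, 19, 54, 160), (344, 19, 59, 156), (348, 19, 58, 157)]
[np.float64(311.7), np.float64(302.0), np.float64(284.0), np.float64(265.4), np.float64(254.8)]
```

arm_command --steps '[[[-6.6,-36.8,0],0],[[-6.6,-36.8,0],0],[[-6.6,-36.8,0],0],[[-6.6,-36.8,0],0],[[0,0,0],0],[[0,0,0],0]]'

```text
time_s: 36.02
tcp_pos: [0.429, -0.0883, 0.1654]
ee_rot: [-3.139, 0.005, -0.002]
force: [0.2, -0.9, -0.8]
opening: 0.0251
gripper_force: 39.7
```

arm_command --steps '[[[0,0,16],0],[[0,0,16],0],[[0,0,15],0],[[0,0,0],0],[[0,0,0],0],[[0,0,0],0],[[0,0,0],0],[[0,0,0],0]]'

```text
time_s: 36.68
tcp_pos: [0.4318, -0.0914, 0.1206]
ee_rot: [3.141, -0.001, -0.006]
force: [-0.7, -0.3, -1.0]
opening: 0.0254
gripper_force: 39.7
```

Seated TCP z is about 0.0757, so I'll release near 0.078.

arm_command --steps '[[[-1.2,-0.5,6],0],[[0,0,6],0],[[0,0,6],0],[[0,0,6],0],[[0,0,4],0],[[0,0,0],0],[[0,0,0],0]]'

```text
time_s: 37.27
tcp_pos: [0.4298, -0.0903, 0.0915]
ee_rot: [-3.141, 0.001, -0.005]
force: [-0.9, -0.4, -2.0]
opening: 0.0251
gripper_force: 39.7
```

arm_command --steps '[[[0,0,4],0],[[0,0,4],0],[[0,0,4],0],[[0,0,0],0],[[0,0,0],0],[[0,0,0],0]]'

```text
time_s: 37.77
tcp_pos: [0.43, -0.0904, 0.08]
ee_rot: [-3.142, 0.0, -0.005]
force: [-0.0, 0.0, -0.9]
opening: 0.025
gripper_force: 39.7
```

arm_command --steps '[[[0,0,2.5],0],[[0,0,0],0],[[0,0,0],0]]'

```text
time_s: 38.02
tcp_pos: [0.43, -0.0904, 0.0775]
ee_rot: [-3.142, 0.0, -0.005]
force: [-0.0, -0.2, -0.5]
opening: 0.0252
gripper_force: 39.7
```

arm_command --steps '[[[0,0,0],0],[[0,0,0],0],[[0,0,0],0],[[0,0,0],0],[[0,0,0],0],[[0,0,0],0]]' --fingers 0.4

```text
time_s: 38.52
tcp_pos: [0.4301, -0.0904, 0.0776]
ee_rot: [3.142, -0.0, -0.005]
force: [0.3, -0.5, -0.1]
opening: 0.0513
gripper_force: 0.0
```

arm_command --steps '[[[0,0,-30],0],[[0,0,-40],0],[[0,0,-40],0],[[0,0,-30],0],[[0,0,0],0],[[0,0,0],0],[[0,0,0],0],[[0,0,0],0]]'

```text
time_s: 39.18
tcp_pos: [0.4288, -0.0899, 0.2162]
ee_rot: [-3.14, 0.003, -0.005]
force: [-0.6, 0.4, 0.4]
opening: 0.0512
gripper_force: 0.0
```

```bash
python3 - <<'E'
from h import *
s=env.sense();print(s["tcp_pos"],s["ee_rot"])
for n in("wrist","scene","side"): snap(n,n+"19.png")
C=lambda f,p,r:(lambda i,u:cv2.resize(i[u[1]-r:u[1]+r,u[0]-r:u[0]+r],(260,260),interpolation=2))(load(f)[0],proj(load(f)[1],p).astype(int))
P=(.43,-.09,.06)
b=cv2.resize(load("side19.png")[0],(416,260)); a=cv2.resize(load("scene19.png")[0],(364,260))
cv2.imwrite("pics/c19.png",np.vstack([np.hstack([C("wrist19.png",P,60),C("scene19.png",P,28),C("side19.png",P,28)]),np.hstack([b,a])]))
E
```

```text
[ 0.42883683 -0.08988141  0.21618167] [-3.14004973e+00  3.13831904e-03 -5.38724613e-03]
```

View pics/c19.png

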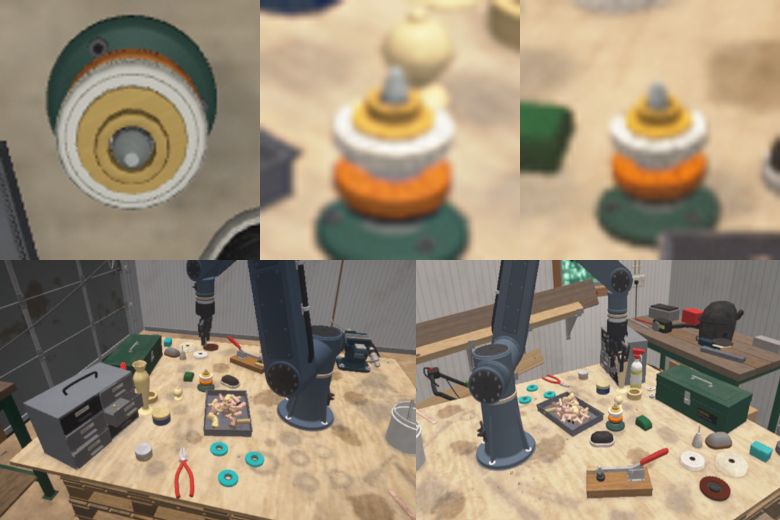

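The pack is complete and level: hub up, the nose standing above it, the vase upright and the gripper clear.

```bash
python3 -c "
from station import env
print(env.finish_job())"
```

```text
the job is handed in; nothing more can be done
None
```

The buffing pack is on the spindle in the order you asked: steel flange, sisal buff, spacer, cotton buff, then the brass flange with its hub up. The last pictures show it level and standing free with the vase still upright, and I've handed the job in after about 39 s of robot time.

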